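# Move the light-shielding lid to the heater that holds the samples

## Robot

A 6-joint arm with a two-finger parallel gripper is mounted at the origin on a cart in front of the work surface, level with it; the furniture and walls round the work are solid. World frame = base frame: x ahead of the robot, y to its left, z up, the work surface at z = 0. Lengths are in m, angles in rad, forces in N, time in s.
With the tool pointing down it reaches from about 0.375 to 0.925 m from the base axis. Payload 5.7 kg.
Tool frame: the origin (TCP) lies between the finger pads; the fingertips stand 19 mm ahead of it and the grasp point (between the pads) is the TCP; z points along the fingers, y is the line along which they close (so a half turn about z gives the same grasp; the last joint's range is limited). The gripper opens to 88 mm and grips with 3 to 60 N. Pads are 20 mm wide; open, the fingers measure 115 mm over their backs; the gripper's body (75 mm by 178 mm) begins 61 mm behind the grasp point.
Start: joints at [1.12, 0.359, 1.51, -0, 1.272, -0.115], TCP at [0.198, 0.566, 0.242] pointing down, gripper open.
Joint ranges: [-2.97, 2.97], [-1.01, 2.36], [0.21, 2.38], [-0.96, 4.11], [0.2, 2.71], [-2.98, 2.98]. Speed limits (rad/s): [2.39, 2.39, 3.14, 3.14, 3.14, 3.14].

## Interface

Orientations are given as a rotation vector (axis times angle).
In Python, from plant import * gives the robot as it stands. The module is installed in compiled form; this text tells all that it offers.
- The arm moves only by the shell command python3 -m handwheel 'ROWS' [FORCE]. ROWS is JSON, a list of rows, each an object with "hand": the opening, from 0 (shut) to 1 (fully open); "linear": the shift along the tool's x, y, z in cm, a list of three; "spin": the turn about the tool's z in rad. A call has 1 to 20 rows; each row is the pose to reach, as a shift and turn from the pose commanded when the call began, along the tool's axes at that moment; what a row does not reach only later rows make up. A row lasts 1/10 s, in which the tool goes at most 50 mm and 8.59 degrees, less where a joint would pass 70% of its speed; a pose out of reach is approached as far as the arm can. A call with a gripper value outside its range is refused whole. The fingers move at their own pace and stop on an object; FORCE is the grip in N (left out, the last holds). Time passes only in rows, so rows that repeat a pose let the fingers close. It gives the time, the measured TCP pose, the force, the opening and the grip force at its end, in the units of the state.
- sense(): the state, without advancing time (a new reading comes with each control period).
- read_camera(name): name is "side" or "top" or "wrist"; returns a dict with "pixels" (400x640x3 uint8, blue, green, red), "K" (3x3 intrinsics, pixels), "pose" (4x4, takes a point from camera to world coordinates). Camera axes: x right, y down, z forward; pixel columns grow to the right and rows downward; lengths in m; the calibration is good to about 2 mm. A picture is of the moment at which its call begins. There is no depth.
- hand_in(): hands the job in; it is judged then, once.
The state is a dict: "time_s": time; "qpos": joint angles; "joint_vel": joint speeds; "tau": joint torques, N m; "position": TCP position; "tool_rot": TCP orientation; "ft_force": force on the tool from outside, world axes, zero at the start; "wrist_torque": the same for the moment, N m; "width": finger opening in m; "grip_force": force on a finger pad.
Only numpy, scipy, OpenCV 4.12 (cv2) and the standard library are available. Lean on these libraries where they do the work, as an engineer would, in place of code of your own. Each camera call takes 0.05 s, during which the arm holds its last target. There are 200 camera calls.

## Task

The tubes standing in one of the two block heaters must be kept dark: pinch together the two red hinge-pin tabs of the amber lid on the empty heater, lift the lid off and fit it on the heater with the tubes. The bracket there is bolted through slots and never sits quite where you expect, so feel the hinge barrel fully home in its two V cradles before you let the pins spring out into their lugs, and leave the lid closed over the tubes. Be gentle with lid and hinges and leave the other things on the bench where they are.

Things in the scene. Friction and masses are not known exactly. Their poses are not given: they have to be found in the camera images.
- amber_lid: Amber clear hood, 100 mm wide, reaching 123 mm forward from an aluminium hinge barrel (20 mm diameter, 152 mm long, round ends); 0.33 kg, centre of mass 15 mm in front of the axis. Origin: on the barrel's underside below its middle; x to the rear (hood on the -x side), y along the barrel, z up. Closed it slopes 0.037 rad down to the front, its front rim on the deck.
- amber_lid_barrel (a point): Middle of the lid's barrel axis, 10 mm above the lid's origin.
- lid_tabs (a point): Grip point between the two red pin tabs, 33 mm above the barrel axis. Tabs: 20 mm wide along x, 5 mm thick, from the barrel's top (10 mm above its axis) to 36 mm above the axis; outer faces 66 mm apart along y, 42 mm when pinched to the stop. Take them from above, closing along y; pinched to the stop they also carry the lid.
- left_pin (a joint): Hinge pin at the lid's +y end, one piece with its red tab, sprung outward: 0 = fully out (6 mm pin with flat nose, 12 mm out of the barrel end), 0.012 = fully drawn, flush. The spring gives 4 N when out, 7 N when drawn; hold with a grip of 20 to 40 N.
- right_pin (a joint): The same pin at the lid's -y end.
- empty_heater: White block heater that carries the lid at the start; its block has 12 empty holes. 175 x 192 mm, deck 70 mm high, screwed down. Origin: under its centre on the bench; x from its front (keys, display) to its rear, y to its left, z up. Hinge bracket at the rear of the deck, axis at x = 52 mm, 82.5 mm above the bench.
- sample_heater: The same heater, with 9 capped tubes in its block and no lid at the start. Origin: under its centre on the bench; x from its front (keys, display) to its rear, y to its left, z up. More than 45 N between the lid and either heater damages them (contact forces of both cradles' flanks summed: about 22 N of downward press).
- sample_hinge (a point): Nominal middle of the sample heater's hinge axis, 82.5 mm above the bench at x = 52 mm of the heater; does not follow the bracket. The bracket is bolted through slots and stands up to 10 mm before or behind this point along the heater's x, which is not measured. Home, the barrel axis is at this height.
- left_cradle (a point): Middle of the nominal left cradle (60 mm to the left of sample_hinge, same height; the right one mirrors it): black V with two 45 degree flanks, 12 mm wide along y, 40 mm across the mouth. A barrel lowered d mm beside the V's middle touches a flank d mm above its home height, and the flank pushes it to the middle.
- left_lug (a point): Nominal bore in the left steel lug (83 mm to the left of sample_hinge, same height; the right one mirrors it): 6 mm thick, 80 to 86 mm from the middle, top 12 mm above the axis, bore 8.2 mm. The barrel has 4 mm play between the lugs. Pins let out with the barrel more than about 1 mm from home jam on the lugs' faces.
- standing_tube: 50 ml tube with orange cap standing on the bench, 35 mm diameter, 115 mm high, origin under its centre. Leave it alone.
- white_bottle: White wide-mouth bottle, 78 mm diameter, 103 mm high, origin under its centre. Leave it alone.
- yellow_cap_tub: White tub with yellow lid, 68 mm diameter, 74 mm high, origin under its centre. Leave it alone.

How it is judged:
On the way:
1. with both pins drawn, the lid is lifted clear of the empty heater (z of amber_lid_barrel in the frame of empty_heater above 0.105 m and value of joint each of left_pin, right_pin above 0.008 m), for 0.2 s.
At the end, for the whole second after the job is handed in: The lid rests closed (tilt under 0.08 rad) on the sample heater, its barrel home in the cradles (axis 82.5 mm up, within 2 mm; in line within 0.08 rad), both pins sprung out into the lugs (each under 3 mm from fully out), at rest (value of joint each of left_pin, right_pin below 0.003 m and z of amber_lid_barrel in the frame of sample_heater between 0.0805 and 0.0845 m and x of amber_lid_barrel in the frame of sample_heater between 0.04 and 0.064 m and y of amber_lid_barrel in the frame of sample_heater between -0.006 and 0.006 m and angle between amber_lid's own z axis and vertical below 0.08 rad and angle between the x axis of amber_lid and the x axis of sample_heater, either way round below 0.08 rad and linear speed of amber_lid below 0.01 m/s); the robot touches nothing.
It fails at once if lid and empty heater press or pull on each other with more than 45 N (contact force between amber_lid and empty_heater above 45 N).
It fails at once if lid and sample heater press or pull on each other with more than 45 N (contact force between amber_lid and sample_heater above 45 N).
It fails at once if the standing tube is shifted by more than 30 mm or tipped (distance of standing_tube from where it was at the start of the episode above 0.03 m or angle between standing_tube's own z axis and vertical above 0.3 rad).
It fails at once if the white bottle is shifted by more than 30 mm or tipped (distance of white_bottle from where it was at the start of the episode above 0.03 m or angle between white_bottle's own z axis and vertical above 0.3 rad).
It fails at once if the yellow cap tub is shifted by more than 30 mm or tipped (distance of yellow_cap_tub from where it was at the start of the episode above 0.03 m or angle between yellow_cap_tub's own z axis and vertical above 0.3 rad).
It also fails if it takes over 58 s, if anything falls off the work surface, if the arm or the gripper's body presses on something with over 40 N, if the wrist force passes 120 N, or if a joint passes its speed limit or range.

## Working session

There is one attempt and no reset: what is moved stays moved. The work goes in short steps, Python scripts to look and compute and a shell command to move; the robot and the scene stay as the last step left them, time stands still between calls to the robot, and variables do not carry over. Pictures are saved under pics/ and viewed, at most 11 in all, crops included, and the job is handed in when it is done.

```bash
mkdir -p pics; cat > h.py <<'E'
from plant import *
import numpy as np, cv2
from scipy.spatial.transform import Rotation as R
def ray(c,u,v,z):
    K=np.array(c["K"]);T=np.array(c["pose"])
    d=T[:3,:3]@np.linalg.solve(K,[u,v,1]);o=T[:3,3]
    return o+d*(z-o[2])/d[2]
def proj(c,p):
    T=np.linalg.inv(np.array(c["pose"]));q=np.array(c["K"])@(T[:3,:3]@np.array(p)+T[:3,3]);return q[:2]/q[2]
E
python3 - <<'E'
from h import *
for n in("top","side","wrist"):
    c=read_camera(n);cv2.imwrite(f"pics/{n}0.png",c["pixels"]);print(n,np.round(c["pose"],3).tolist(),np.round(c["K"],1).tolist())
s=sense();print(s)
E
```

```text
top [[0.005, -0.982, 0.19, 0.332], [-1.0, -0.004, 0.011, 0.18], [-0.01, -0.19, -0.982, 1.21], [0.0, 0.0, 0.0, 1.0]] [[394.9, 0.0, 320.4], [0.0, 394.9, 200.0], [0.0, 0.0, 1.0]]
side [[0.938, -0.139, 0.316, 0.255], [-0.345, -0.318, 0.883, -0.726], [-0.023, -0.938, -0.346, 0.456], [0.0, 0.0, 0.0, 1.0]] [[413.7, 0.0, 318.7], [0.0, 413.7, 203.6], [0.0, 0.0, 1.0]]
wrist [[0.328, 0.909, 0.256, 0.127], [0.945, -0.315, -0.091, 0.591], [-0.002, 0.271, -0.962, 0.383], [0.0, 0.0, 0.0, 1.0]] [[275.4, 0.0, 324.2], [0.0, 275.4, 204.3], [0.0, 0.0, 1.0]]
{'time_s': 0.15, 'qpos': array([ 1.11988939e+00,  3.59307341e-01,  1.51115852e+00, -3.47071455e-05,
        1.27254018e+00, -1.15095521e-01]), 'joint_vel': array([-7.74122005e-05,  1.11737940e-04, -3.55789948e-03, -8.78678015e-04,
        5.33663500e-04,  8.04952334e-04]), 'tau': array([ 9.47792760e-04, -5.15750742e+01, -2.71009362e+01,  6.76613138e-02,
        3.04836372e-02, -1.91303945e-05]), 'position': array([0.19751444, 0.56601991, 0.24103152]), 'tool_rot': array([-5.24939705e-01, -3.09705643e+00,  2.14613211e-03]), 'ft_force': array([-0.29123002,  0.00048214,  0.23839835]), 'wrist_torque': array([ 0.01437153, -0.01420898, -0.05433063]), 'grip_force': 0.0, 'width': 0.08797019738670955}
```

View pics/top0.png

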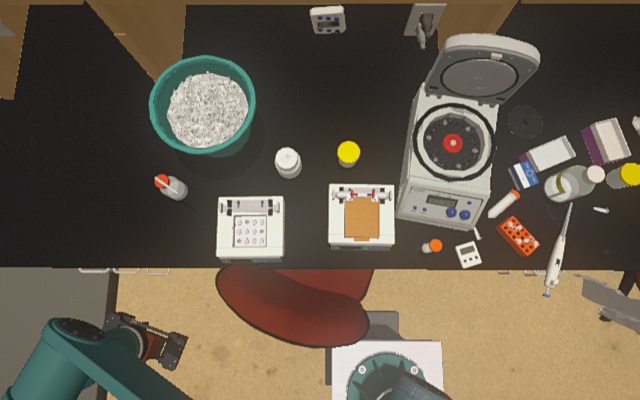

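View pics/side0.png

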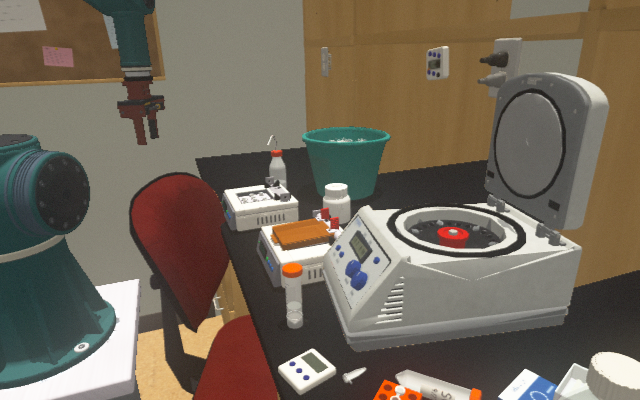

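Top view: the lid is on the right heater (~361,217), with red tabs at ~(350–375,194). The sample heater is the left one (~251,230). The side view agrees, and the tub and bottle stand behind the heaters.

```bash
python3 - <<'E'
from h import *
c=read_camera("top");im=c["pixels"]
print(proj(c,[0,0,0]))
crop=cv2.resize(im[175:270,205:405],None,fx=4,fy=4,interpolation=cv2.INTER_CUBIC);cv2.imwrite("pics/crop1.png",crop)
w=(im.min(2)>150).astype(np.uint8)
hsv=cv2.cvtColor(im,cv2.COLOR_BGR2HSV)
for x0,x1 in((210,290),(322,400)):
    m=np.zeros_like(w);m[182:265,x0:x1]=w[182:265,x0:x1]
    cs,_=cv2.findContours(m,0,2);k=max(cs,key=cv2.contourArea);r=cv2.minAreaRect(k)
    b=cv2.boxPoints(r);print(r,[np.round(ray(c,u,v,.07)[:2],4).tolist() for u,v in b])
m=((hsv[...,0]<6)|(hsv[...,0]>174))&(hsv[...,1]>130)&(hsv[...,2]>90);m=m.astype(np.uint8)
m[:,:322]=0;m[:,400:]=0;m[:182]=0;m[215:]=0
n,l,s,ce=cv2.connectedComponentsWithStats(m)
for i in range(1,n):print("red",s[i],ce[i],np.round(ray(c,*ce[i],.11),4))
E
```

```text
[387.29713893 395.71242747]
((249.0, 226.5), (61.0, 66.0), 90.0) [[0.5634, 0.5009], [0.5641, 0.3058], [0.3859, 0.3016], [0.385, 0.491]]
((361.0, 214.0), (60.0, 66.0), 90.0) [[0.6008, 0.1703], [0.6015, -0.0249], [0.4245, -0.0196], [0.4236, 0.17]]
red [351 190   2   7  13] [351.53846154 192.76923077] [0.566  0.1036 0.11  ]
red [372 190   3   7  14] [373.21428571 192.85714286] [0.566  0.0421 0.11  ]
```

View pics/crop1.png

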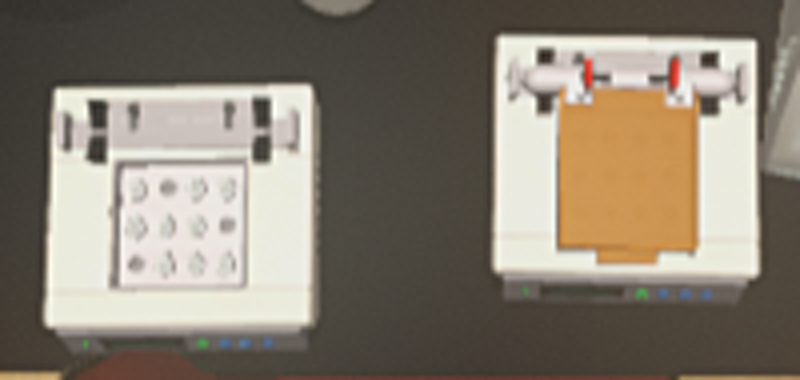

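The crop shows the sample heater at left with tubes and black cradles at crop (97,130) and (262,128). The lid is on the right heater, with tabs at crop (588,72) and (674,72). I'll turn square and move over the sample heater for a close look.

```bash
python3 -m handwheel '[{"hand":1,"linear":[-10,-2,-4],"spin":-0.1},{"hand":1,"linear":[-20,-4,-4],"spin":-0.2},{"hand":1,"linear":[-34,-5.7,-4],"spin":-0.335},{"hand":1,"linear":[-34,-5.7,-4],"spin":-0.335},{"hand":1,"linear":[-34,-5.7,-4],"spin":-0.335},{"hand":1,"linear":[-34,-5.7,-4],"spin":-0.335},{"hand":1,"linear":[-34,-5.7,-4],"spin":-0.335},{"hand":1,"linear":[-34,-5.7,-4],"spin":-0.335},{"hand":1,"linear":[-34,-5.7,-4],"spin":-0.335},{"hand":1,"linear":[-34,-5.7,-4],"spin":-0.335},{"hand":1,"linear":[-34,-5.7,-4],"spin":-0.335},{"hand":1,"linear":[-34,-5.7,-4],"spin":-0.335}]'
python3 - <<'E'
from h import *
c=read_camera("wrist");cv2.imwrite("pics/w1.png",c["pixels"]);np.savez("w1.npz",pixels=c["pixels"],K=c["K"],pose=c["pose"])
print(R.from_rotvec(sense()["tool_rot"]).as_matrix().round(3))
E
```

```text
time_s: 1.4
position: [0.4986, 0.4015, 0.2817]
tool_rot: [0.002, -3.141, 0.0]
ft_force: [0.1, 1.0, 0.7]
width: 0.0876
grip_force: 0.0
[[-1.    -0.001 -0.   ]
 [-0.001  1.    -0.   ]
 [ 0.    -0.    -1.   ]]
```

View pics/w1.png

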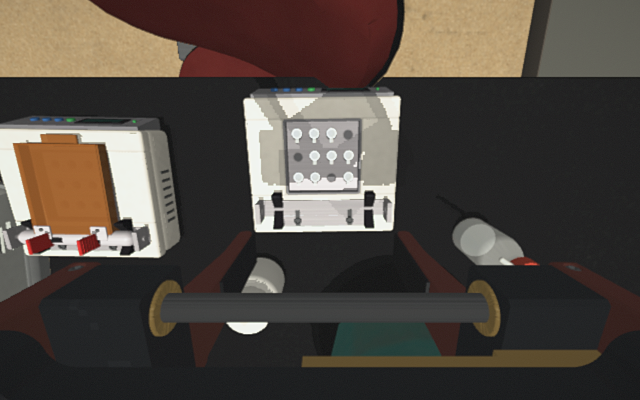

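Wrist view (up = front): sample heater deck spans (246,95)–(400,232), with cradles at (278,208) and (369,208). The lid is at left with tabs at (38,243) and (90,243).

```bash
cat >> h.py <<'E'
def rect(c,x0,x1,y0,y1,z,s=2000):
    # top-down: rows down = -x, columns right = -y ; s px per m
    q=np.float32([[x1,y1],[x1,y0],[x0,y0],[x0,y1]])
    src=np.float32([proj(c,[x,y,z]) for x,y in q])
    w,h=(y1-y0)*s,(x1-x0)*s
    H=cv2.getPerspectiveTransform(src,np.float32([[0,0],[w,0],[w,h],[0,h]]))
    return cv2.warpPerspective(c["pixels"],H,(int(round(w)),int(round(h))),flags=cv2.INTER_CUBIC)
E
python3 - <<'E'
from h import *
c=np.load("w1.npz");t=read_camera("top")
x0,x1,y0,y1=.36,.60,.28,.52
a=rect(c,x0,x1,y0,y1,.07);b=rect(t,x0,x1,y0,y1,.07)
for n,i in(("wr",a),("top",b)):
    m=cv2.morphologyEx((i.min(2)>85).astype(np.uint8),cv2.MORPH_OPEN,np.ones((7,7)))
    k=max(cv2.findContours(m,0,2)[0],key=cv2.contourArea)
    h=cv2.convexHull(k)[:,0];r=cv2.minAreaRect(h);ce=r[0]
    print(n,"centre",x1-ce[1]/2000,y1-ce[0]/2000,np.array(r[1])/2000,r[2])
cv2.imwrite("pics/r1.png",np.hstack([a[:,:400],b[:,:400]])); cv2.imwrite("pics/r1.png",cv2.resize(np.hstack([a,b]),None,fx=.83,fy=.83))
E
```

```text
wr centre 0.47352746582031247 0.398975700378418 [0.1789079 0.1914599] 88.96775817871094
top centre 0.4512821044921875 0.44583337402343753 [0.3000137  0.14837071] 57.93260955810547
```

View pics/r1.png

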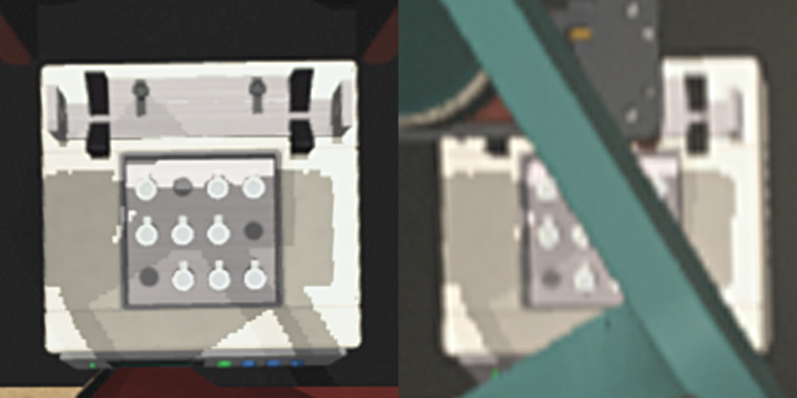

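Deck rectified: yaw is about +0.018, the hinge is at about (0.527, 0.400), and the cradle gap is at rectified row ~121. Next I'll move over the lid.

```bash
python3 -m handwheel '[{"hand":1,"linear":[-1,-5,0],"spin":0},{"hand":1,"linear":[-1,-10,0],"spin":0},{"hand":1,"linear":[-2,-15,0],"spin":0},{"hand":1,"linear":[-2,-20,0],"spin":0},{"hand":1,"linear":[-2,-25,0],"spin":0},{"hand":1,"linear":[-2,-30,0],"spin":0},{"hand":1,"linear":[-2,-33,0],"spin":0},{"hand":1,"linear":[-2,-33,0],"spin":0},{"hand":1,"linear":[-2,-33,0],"spin":0},{"hand":1,"linear":[-2,-33,0],"spin":0},{"hand":1,"linear":[-2,-33,0],"spin":0}]'
python3 - <<'E'
from h import *
c=read_camera("wrist");np.savez("w2.npz",pixels=c["pixels"],K=c["K"],pose=c["pose"])
x0,x1,y0,y1=.40,.62,-.05,.20
a=rect(c,x0,x1,y0,y1,.07)
m=cv2.morphologyEx((a.min(2)>85).astype(np.uint8),cv2.MORPH_OPEN,np.ones((7,7)))
k=max(cv2.findContours(m,0,2)[0],key=cv2.contourArea);r=cv2.minAreaRect(cv2.convexHull(k)[:,0])
print("centre",x1-r[0][1]/2000,y1-r[0][0]/2000,np.array(r[1])/2000,r[2])
hsv=cv2.cvtColor(c["pixels"],cv2.COLOR_BGR2HSV)
m=(((hsv[...,0]<6)|(hsv[...,0]>174))&(hsv[...,1]>150)&(hsv[...,2]>90)).astype(np.uint8)
n,l,s,ce=cv2.connectedComponentsWithStats(m)
for i in range(1,n):
    if s[i][4]>25:print("red",s[i],ce[i],[np.round(ray(c,*ce[i],z),4)[:2].tolist() for z in(.105,.1185)])
b=cv2.resize(a,None,fx=.8,fy=.8);w=c["pixels"][0:352,80:480]
cv2.imwrite("pics/w2.png",np.hstack([b,w]))
E
```

```text
time_s: 2.6
position: [0.5196, 0.072, 0.2817]
tool_rot: [0.002, -3.142, -0.0]
ft_force: [0.2, 0.6, 0.8]
width: 0.0877
grip_force: 0.0
centre 0.5117109069824218 0.07365994262695313 [0.19216988 0.17880418] 0.7884243130683899
red [309  34  91  26 999] [343.21221221  49.84784785] [[0.3685, 0.0914], [0.3717, 0.0906]]
red [298 220   5  18  63] [300.22222222 229.0952381 ] [[0.5672, 0.0425], [0.562, 0.0438]]
red [349 223   4  16  59] [350.52542373 230.38983051] [[0.5687, 0.1047], [0.5635, 0.1033]]
```

View pics/w2.png

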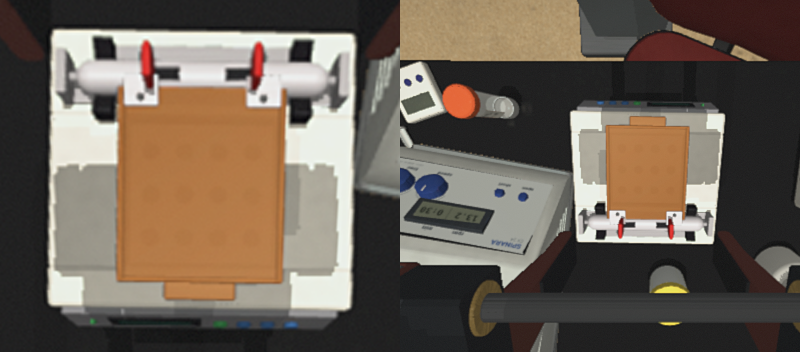

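The right half shows the lid from the wrist camera, with tabs at rectified (147,65) and (257,65). The centrifuge is clear on the right. Grip point ≈ (0.567, 0.0735), yaw about -0.018. Descending.

```bash
python3 -m handwheel '[{"hand":1,"linear":[-2.5,0.1,2],"spin":0.01},{"hand":1,"linear":[-4.74,0.15,4],"spin":0.018},{"hand":1,"linear":[-4.74,0.15,7],"spin":0.018},{"hand":1,"linear":[-4.74,0.15,10],"spin":0.018},{"hand":1,"linear":[-4.74,0.15,12],"spin":0.018},{"hand":1,"linear":[-4.74,0.15,13.5],"spin":0.018},{"hand":1,"linear":[-4.74,0.15,14.5],"spin":0.018},{"hand":1,"linear":[-4.74,0.15,15.3],"spin":0.018},{"hand":1,"linear":[-4.74,0.15,16],"spin":0.018},{"hand":1,"linear":[-4.74,0.15,16.6],"spin":0.018},{"hand":1,"linear":[-4.74,0.15,16.6],"spin":0.018},{"hand":1,"linear":[-4.74,0.15,16.6],"spin":0.018},{"hand":1,"linear":[-4.74,0.15,16.6],"spin":0.018}]' 30
python3 - <<'E'
from h import *
c=read_camera("wrist");b=read_camera("side")
cv2.imwrite("pics/w3.png",np.hstack([c["pixels"][100:400,120:520],b["pixels"][150:300,220:420].repeat(2,0).repeat(2,1)]))
E
```

```text
time_s: 3.95
position: [0.5675, 0.072, 0.1162]
tool_rot: [0.03, 3.141, -0.0]
ft_force: [0.4, 0.1, -0.8]
width: 0.0878
grip_force: 0.0
```

View pics/w3.png

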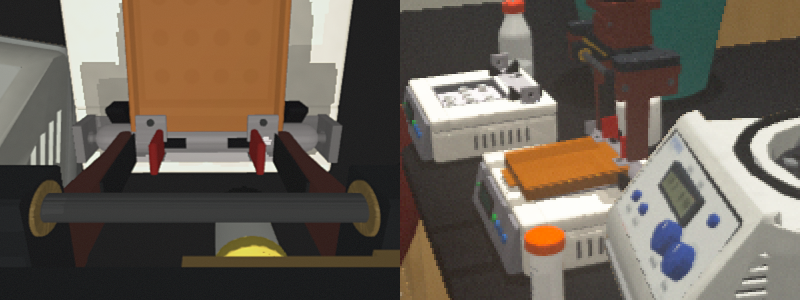

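The tabs lie centred between the fingers (tab columns 156 and 258, fingers 133 and 280). Closing.

```bash
python3 -m handwheel '[{"hand":0.4,"linear":[0,0,0],"spin":0},{"hand":0.4,"linear":[0,0,0],"spin":0},{"hand":0.4,"linear":[0,0,0],"spin":0},{"hand":0.4,"linear":[0,0,0],"spin":0},{"hand":0.4,"linear":[0,0,0],"spin":0},{"hand":0.4,"linear":[0,0,0],"spin":0},{"hand":0.4,"linear":[0,0,0],"spin":0},{"hand":0.4,"linear":[0,0,0],"spin":0}]' 30
```

```text
time_s: 4.85
position: [0.5672, 0.072, 0.1159]
tool_rot: [0.029, 3.141, -0.0]
ft_force: [-0.6, -0.5, 4.6]
width: 0.0411
grip_force: 30.0
```

```bash
python3 -m handwheel '[{"hand":0.4,"linear":[0,0,-0.1],"spin":0},{"hand":0.4,"linear":[0,0,-0.2],"spin":0},{"hand":0.4,"linear":[0,0,-0.3],"spin":0},{"hand":0.4,"linear":[0,0,-0.5],"spin":0},{"hand":0.4,"linear":[0,0,-0.5],"spin":0}]'
```

```text
time_s: 5.35
position: [0.5671, 0.0721, 0.1207]
tool_rot: [0.03, 3.141, -0.0]
ft_force: [-0.4, 0.7, -4.4]
width: 0.0413
grip_force: 30.0
```

```bash
python3 -m handwheel '[{"hand":0.4,"linear":[0,0,-0.5],"spin":0},{"hand":0.4,"linear":[0,0,-1],"spin":0},{"hand":0.4,"linear":[0,0,-1.8],"spin":0},{"hand":0.4,"linear":[0,0,-2.8],"spin":0},{"hand":0.4,"linear":[0,0,-4],"spin":0},{"hand":0.4,"linear":[0,0,-6],"spin":0},{"hand":0.4,"linear":[0,0,-8],"spin":0},{"hand":0.4,"linear":[0,0,-10],"spin":0},{"hand":0.4,"linear":[0,0,-10],"spin":0},{"hand":0.4,"linear":[0,0,-10],"spin":0},{"hand":0.4,"linear":[0,0,-10],"spin":0}]'
python3 - <<'E'
from h import *
c=read_camera("wrist");b=read_camera("side")
cv2.imwrite("pics/w4.png",np.hstack([c["pixels"][50:400,120:520],cv2.resize(b["pixels"][100:275,220:420],(400,350))]))
print(sense()["ft_force"],sense()["wrist_torque"])
E
```

```text
time_s: 6.45
position: [0.5663, 0.072, 0.2198]
tool_rot: [-0.029, -3.14, 0.0]
ft_force: [-0.0, -0.3, -4.7]
width: 0.041
grip_force: 30.0
[-0.18728872  0.0926664  -3.39895361] [ 0.01378677 -0.06881358  0.00574604]
```

View pics/w4.png

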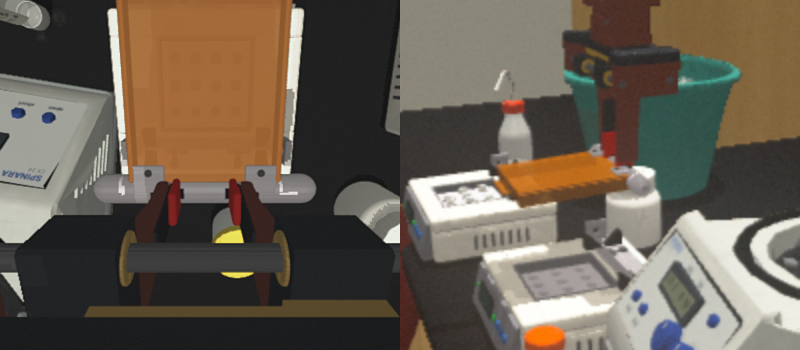

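Lid is carried level (barrel ends at (95,190) and (315,190)) and clear of the empty heater. Moving to above the sample hinge.

```bash
python3 -m handwheel '[{"hand":0.4,"linear":[0.5,2,0],"spin":0},{"hand":0.4,"linear":[1,5,0],"spin":0},{"hand":0.4,"linear":[1.5,9,0],"spin":-0.01},{"hand":0.4,"linear":[2,13,0],"spin":-0.02},{"hand":0.4,"linear":[2.5,17,0],"spin":-0.03},{"hand":0.4,"linear":[3,21,0],"spin":-0.036},{"hand":0.4,"linear":[3.5,25,0],"spin":-0.036},{"hand":0.4,"linear":[4,28,0],"spin":-0.036},{"hand":0.4,"linear":[4.3,30.5,0],"spin":-0.036},{"hand":0.4,"linear":[4.5,32,0],"spin":-0.036},{"hand":0.4,"linear":[4.5,32.7,1],"spin":-0.036},{"hand":0.4,"linear":[4.5,32.7,3],"spin":-0.036},{"hand":0.4,"linear":[4.5,32.7,5],"spin":-0.036},{"hand":0.4,"linear":[4.5,32.7,6],"spin":-0.036},{"hand":0.4,"linear":[4.5,32.7,6],"spin":-0.036},{"hand":0.4,"linear":[4.5,32.7,6],"spin":-0.036},{"hand":0.4,"linear":[4.5,32.7,6],"spin":-0.036}]'
python3 - <<'E'
from h import *
c=read_camera("wrist");b=read_camera("top");np.savez("w5.npz",pixels=c["pixels"],K=c["K"],pose=c["pose"])
s=sense();print(s["ft_force"],s["wrist_torque"])
P=s["position"]
for sy in(-1,1):
    u=[proj(c,[.527-.0185*.0*sy,.400+sy*.080,.0945]),proj(c,[.527,.400+sy*.086,.0945]),proj(c,P+[0,sy*.076,-.033])]
    print(np.round(u,1).tolist())
cv2.imwrite("pics/w5.png",cv2.resize(c["pixels"][110:330,180:470],None,fx=2.6,fy=2.6,interpolation=cv2.INTER_CUBIC))
E
```

```text
time_s: 8.25
position: [0.5291, 0.3999, 0.1617]
tool_rot: [-0.026, 3.14, 0.001]
ft_force: [0.2, 0.4, -3.6]
width: 0.0408
grip_force: 30.0
[-0.1031765   0.34129144 -3.64738351] [ 0.04284301 -0.07714752  0.01745455]
[[224.4, 218.2], [216.9, 218.1], [213.2, 237.1]]
[[423.6, 221.6], [431.0, 221.7], [434.9, 240.8]]
```

View pics/w5.png

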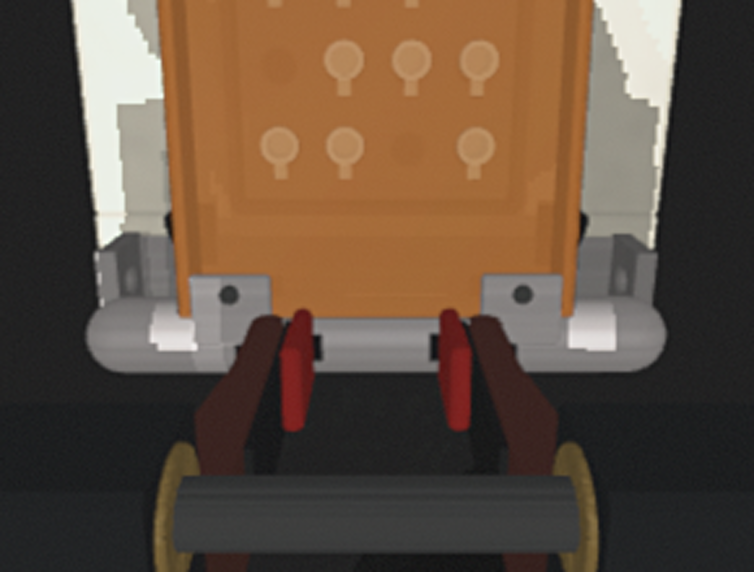

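Barrel ends (88/665) are centred between the lug outer edges (98/655), so y is right. Now I'll lower toward the cradles.

```bash
python3 -m handwheel '[{"hand":0.4,"linear":[0,0,1],"spin":0},{"hand":0.4,"linear":[0,0,2],"spin":0},{"hand":0.4,"linear":[0,0,2.7],"spin":0},{"hand":0.4,"linear":[0,0,3.3],"spin":0},{"hand":0.4,"linear":[0,0,3.3],"spin":0},{"hand":0.4,"linear":[0,0,3.3],"spin":0}]'
for i in 1; do python3 -m handwheel '[{"hand":0.4,"linear":[0,0,0.1],"spin":0},{"hand":0.4,"linear":[0,0,0.2],"spin":0},{"hand":0.4,"linear":[0,0,0.2],"spin":0}]'; done
```

```text
time_s: 8.95
position: [0.5281, 0.3998, 0.1273]
tool_rot: [0.027, -3.141, 0.001]
ft_force: [0.7, -0.1, -4.1]
width: 0.0413
grip_force: 30.0
time_s: 9.25
position: [0.5283, 0.3999, 0.1258]
tool_rot: [-0.027, 3.141, 0.0]
ft_force: [-0.2, 0.1, -3.1]
width: 0.0411
grip_force: 30.0
```

```bash
python3 -m handwheel '[{"hand":0.4,"linear":[0,0,0.1],"spin":0},{"hand":0.4,"linear":[0,0,0.15],"spin":0},{"hand":0.4,"linear":[0,0,0.15],"spin":0}]'
```

```text
time_s: 9.55
position: [0.5282, 0.3998, 0.1241]
tool_rot: [0.027, -3.141, 0.0]
ft_force: [-1.0, -0.5, -2.5]
width: 0.0411
grip_force: 30.0
```

```bash
python3 -m handwheel '[{"hand":0.4,"linear":[0,0,0.1],"spin":0},{"hand":0.4,"linear":[0,0,0.15],"spin":0},{"hand":0.4,"linear":[0,0,0.15],"spin":0}]'
```

```text
time_s: 9.85
position: [0.5281, 0.3997, 0.1225]
tool_rot: [0.027, -3.141, 0.0]
ft_force: [0.1, -0.2, -3.5]
width: 0.0408
grip_force: 30.0
```

```bash
python3 -m handwheel '[{"hand":0.4,"linear":[0,0,0.05],"spin":0},{"hand":0.4,"linear":[0,0,0.1],"spin":0},{"hand":0.4,"linear":[0,0,0.1],"spin":0}]'
```

```text
time_s: 10.15
position: [0.5282, 0.3998, 0.1215]
tool_rot: [0.027, -3.141, 0.0]
ft_force: [-1.3, 0.3, -3.3]
width: 0.0408
grip_force: 30.0
```

```bash
python3 -m handwheel '[{"hand":0.4,"linear":[0,0,0.05],"spin":0},{"hand":0.4,"linear":[0,0,0.1],"spin":0},{"hand":0.4,"linear":[0,0,0.1],"spin":0}]'
```

```text
time_s: 10.45
position: [0.5281, 0.3998, 0.1205]
tool_rot: [0.027, -3.141, 0.0]
ft_force: [-0.2, 0.2, -4.6]
width: 0.041
grip_force: 30.0
```

```bash
python3 -m handwheel '[{"hand":0.4,"linear":[0,0,0.05],"spin":0},{"hand":0.4,"linear":[0,0,0.1],"spin":0},{"hand":0.4,"linear":[0,0,0.1],"spin":0}]'
```

```text
time_s: 10.75
position: [0.5281, 0.3998, 0.1195]
tool_rot: [0.027, -3.141, 0.0]
ft_force: [0.9, 0.2, -3.3]
width: 0.0414
grip_force: 30.0
```

```bash
python3 -m handwheel '[{"hand":0.4,"linear":[0,0,0.05],"spin":0},{"hand":0.4,"linear":[0,0,0.1],"spin":0},{"hand":0.4,"linear":[0,0,0.1],"spin":0}]'
```

```text
time_s: 11.05
position: [0.5282, 0.3998, 0.1185]
tool_rot: [0.027, -3.141, 0.0]
ft_force: [-0.5, -0.3, -3.2]
width: 0.041
grip_force: 30.0
```

```bash
python3 -m handwheel '[{"hand":0.4,"linear":[0,0,0.05],"spin":0},{"hand":0.4,"linear":[0,0,0.1],"spin":0},{"hand":0.4,"linear":[0,0,0.1],"spin":0}]'
```

```text
time_s: 11.35
position: [0.5284, 0.3999, 0.1177]
tool_rot: [-0.027, 3.141, 0.0]
ft_force: [0.0, 0.1, -2.7]
width: 0.0412
grip_force: 30.0
```

```bash
python3 -m handwheel '[{"hand":0.4,"linear":[0,0,0.03],"spin":0},{"hand":0.4,"linear":[0,0,0.05],"spin":0},{"hand":0.4,"linear":[0,0,0.05],"spin":0}]'
```

```text
time_s: 11.65
position: [0.5285, 0.3999, 0.1173]
tool_rot: [-0.027, 3.141, 0.0]
ft_force: [1.5, -0.5, -1.5]
width: 0.0409
grip_force: 30.0
```

```bash
python3 -m handwheel '[{"hand":0.4,"linear":[0,0,0.03],"spin":0},{"hand":0.4,"linear":[0,0,0.05],"spin":0},{"hand":0.4,"linear":[0,0,0.05],"spin":0}]'
```

```text
time_s: 11.95
position: [0.5287, 0.4, 0.117]
tool_rot: [-0.027, 3.14, 0.001]
ft_force: [1.0, -0.3, -0.6]
width: 0.0411
grip_force: 30.0
```

Contact: the tool is pushed to +x and lifted, so I'm on the front flank, about 1 mm off. Shifting to +x, then lowering.

```bash
python3 -m handwheel '[{"hand":0.4,"linear":[-0.05,0,0],"spin":0},{"hand":0.4,"linear":[-0.1,0,0],"spin":0},{"hand":0.4,"linear":[-0.1,0,0],"spin":0},{"hand":0.4,"linear":[-0.1,0,0],"spin":0}]'
```

```text
time_s: 12.35
position: [0.5292, 0.3999, 0.1165]
tool_rot: [0.027, -3.141, 0.0]
ft_force: [1.2, -0.0, -1.1]
width: 0.041
grip_force: 30.0
```

```bash
python3 -m handwheel '[{"hand":0.4,"linear":[0,0,0.03],"spin":0},{"hand":0.4,"linear":[0,0,0.05],"spin":0},{"hand":0.4,"linear":[0,0,0.05],"spin":0},{"hand":0.4,"linear":[0,0,0.05],"spin":0}]'
python3 - <<'E'
from h import *
for i in range(4):
    read_camera("wrist");s=sense();print(s["ft_force"].round(1),s["wrist_torque"].round(3),s["position"].round(4))
E
```

```text
time_s: 12.75
position: [0.5294, 0.3999, 0.1163]
tool_rot: [-0.027, 3.141, 0.0]
ft_force: [1.4, -0.2, 0.1]
width: 0.0412
grip_force: 30.0
[ 0.8 -0.9 -0.2] [ 0.224 -0.331 -0.092] [0.5294 0.3999 0.1163]
[ 1.3  0.3 -0.3] [ 0.24  -0.295 -0.062] [0.5294 0.3999 0.1163]
[1.6 0.  0.1] [ 0.243 -0.31  -0.048] [0.5294 0.3999 0.1163]
[ 1.  -0.7  0.5] [ 0.196 -0.254 -0.108] [0.5294 0.3999 0.1163]
```

The torque signs show only the left cradle's front flank touching. I'll turn clockwise slightly (positive spin) and ease +x.

```bash
python3 -m handwheel '[{"hand":0.4,"linear":[-0.03,0,0],"spin":0.005},{"hand":0.4,"linear":[-0.05,0,0],"spin":0.01},{"hand":0.4,"linear":[-0.05,0,0],"spin":0.01},{"hand":0.4,"linear":[-0.05,0,0],"spin":0.01}]'
python3 - <<'E'
from h import *
a=[]
for i in range(4):
    read_camera("wrist");s=sense();a.append(np.r_[s["ft_force"],s["wrist_torque"],s["position"]])
print(np.mean(a,0).round(4))
E
```

```text
time_s: 13.35
position: [0.5297, 0.3999, 0.1161]
tool_rot: [0.012, -3.141, 0.0]
ft_force: [0.9, 0.4, -1.6]
width: 0.041
grip_force: 30.0
[ 0.8765  0.661  -1.0232  0.157  -0.231   0.175   0.5297  0.3999  0.1161]
```

```bash
python3 -m handwheel '[{"hand":0.4,"linear":[-0.02,0,0],"spin":-0.003},{"hand":0.4,"linear":[-0.05,0,0.02],"spin":-0.006},{"hand":0.4,"linear":[-0.05,0,0.04],"spin":-0.006},{"hand":0.4,"linear":[-0.05,0,0.04],"spin":-0.006}]'
cat > f.py <<'E'
from h import *
a=[]
for i in range(4):
    read_camera("wrist");s=sense();a.append(np.r_[s["ft_force"],s["wrist_torque"],s["position"]])
print(np.mean(a,0).round(4))
E
python3 f.py
```

```text
time_s: 13.95
position: [0.5298, 0.3998, 0.1159]
tool_rot: [0.02, -3.141, 0.0]
ft_force: [-1.6, 0.4, 3.2]
width: 0.0412
grip_force: 30.0
[-1.9785  0.2949  4.5483  0.0988  0.3913 -0.0379  0.5298  0.3999  0.1159]
```

Nearly seated: 8 N press, z equals the height at the grasp, torque balanced. One more small press with a slight -x correction, to confirm it is home.

```bash
python3 -m handwheel '[{"hand":0.4,"linear":[0.02,0,0],"spin":0},{"hand":0.4,"linear":[0.03,0,0.01],"spin":0},{"hand":0.4,"linear":[0.03,0,0.02],"spin":0},{"hand":0.4,"linear":[0.03,0,0.02],"spin":0}]'
python3 f.py
```

```text
time_s: 14.55
position: [0.5298, 0.3998, 0.1159]
tool_rot: [0.021, -3.141, 0.0]
ft_force: [-3.3, 0.3, 5.8]
width: 0.041
grip_force: 30.0
[-3.134   0.1396  5.9813  0.0338  0.52   -0.0327  0.5299  0.3998  0.1159]
```

```bash
python3 -m handwheel '[{"hand":0.4,"linear":[0.03,0,0],"spin":0},{"hand":0.4,"linear":[0.06,0,0],"spin":0},{"hand":0.4,"linear":[0.06,0,0],"spin":0},{"hand":0.4,"linear":[0.06,0,0],"spin":0},{"hand":0.4,"linear":[0.06,0,0],"spin":0}]'
python3 f.py
```

```text
time_s: 15.25
position: [0.5298, 0.3999, 0.1159]
tool_rot: [-0.021, 3.141, 0.0]
ft_force: [-1.0, -0.2, 4.8]
width: 0.0414
grip_force: 30.0
[-0.9933 -0.2395  5.3974  0.0139  0.2771 -0.0467  0.5298  0.3998  0.1159]
```

Home: shifting x by 0.6 mm changes only the force, and the position is held in the V. Releasing the pins.

```bash
python3 -m handwheel '[{"hand":0.6,"linear":[0,0,0],"spin":0},{"hand":0.7,"linear":[0,0,0],"spin":0},{"hand":0.8,"linear":[0,0,0],"spin":0},{"hand":1,"linear":[0,0,0],"spin":0},{"hand":1,"linear":[0,0,0],"spin":0},{"hand":1,"linear":[0,0,0],"spin":0},{"hand":1,"linear":[0,0,0],"spin":0},{"hand":1,"linear":[0,0,0],"spin":0}]'
python3 - <<'E'
from h import *
c=read_camera("wrist")
cv2.imwrite("pics/w6.png",cv2.resize(c["pixels"][130:330,180:470],None,fx=2.6,fy=2.6,interpolation=cv2.INTER_CUBIC))
hsv=cv2.cvtColor(c["pixels"],cv2.COLOR_BGR2HSV)
m=(((hsv[...,0]<6)|(hsv[...,0]>174))&(hsv[...,1]>150)&(hsv[...,2]>90)).astype(np.uint8)
n,l,s,ce=cv2.connectedComponentsWithStats(m)
for i in range(1,n):
    if s[i][4]>25:print("red",s[i],[np.round(ray(c,*ce[i],z),4)[:2].tolist() for z in(.105,)])
E
```

```text
time_s: 16.25
position: [0.5292, 0.3997, 0.1152]
tool_rot: [0.021, -3.141, 0.001]
ft_force: [0.5, 1.1, 0.3]
width: 0.0879
grip_force: 0.0
red [266 232  16  45 469] [[0.5295, 0.3689]]
red [370 232  13  45 349] [[0.5292, 0.4318]]
```

View pics/w6.png

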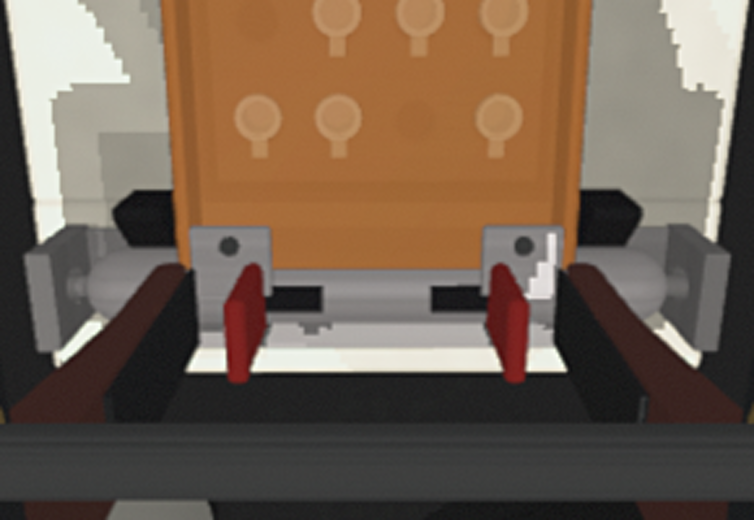

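Both tabs are fully out (245,325 / 510,325) and both pins reach into the lugs (78,285 / 678,285). Retreating straight up.

```bash
python3 -m handwheel '[{"hand":1,"linear":[0,0,-1],"spin":0},{"hand":1,"linear":[0,0,-3],"spin":0},{"hand":1,"linear":[0,0,-6],"spin":0},{"hand":1,"linear":[0,0,-10],"spin":0},{"hand":1,"linear":[0,0,-14],"spin":0},{"hand":1,"linear":[0,0,-15],"spin":0},{"hand":1,"linear":[0,0,-15],"spin":0},{"hand":1,"linear":[0,0,-15],"spin":0},{"hand":1,"linear":[0,0,-15],"spin":0}]'
python3 - <<'E'
from h import *
c=read_camera("wrist");b=read_camera("side")
cv2.imwrite("pics/w7.png",np.hstack([cv2.resize(c["pixels"][80:280,220:420],(400,400)),cv2.resize(b["pixels"][150:270,210:330],(400,400))]))
E
```

```text
time_s: 17.2
position: [0.5282, 0.3992, 0.2633]
tool_rot: [0.021, -3.138, 0.003]
ft_force: [0.0, -0.3, -0.2]
width: 0.0878
grip_force: 0.0
```

View pics/w7.png

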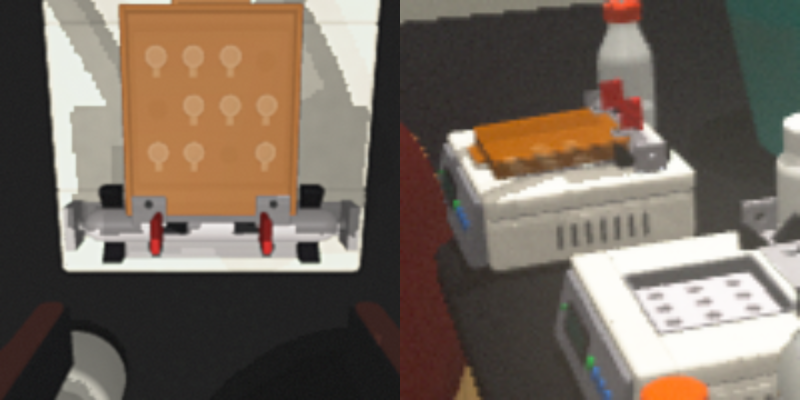

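The lid lies closed on the sample heater, barrel between the lugs and in line, and the arm is clear.

```bash
python3 -c "
from plant import *
print(hand_in())"
```

```text
the job is handed in; nothing more can be done
None
```

The amber lid is now closed over the tubes on the sample heater; the last pictures show the barrel home in its cradles and both pins out in the lugs, and I handed the job in at about 17 s of the 58 s allowed (no verdict was returned).

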